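# Shut and pin a clamshell routing jig

## Task

Swing the open wooden leaf of the routing jig down onto its base, then take the pin with the orange knob from the white rack and push it through the leaf's hole into the hole of the base below until its collar presses the leaf fully shut. A spring inside lifts the leaf again, so do not let go: finish while still gripping the orange knob and pressing down, with the leaf flat on the base. Leave the black-knobbed pin, the glue bottle, the tape measure and the offcut where they are.

Things in the scene. Friction and masses are not known exactly. Their poses are not given: they have to be found in the camera images.
- jig: Plywood base block of the clamshell jig, 140 (x) x 200 (y) x 30 mm, fixed, place and yaw vary. Origin at the centre of its underside, z up. A purple round blank is let flush into it. A brass sprung ejector stands 6.8 mm out of its top at x +45, y 0 mm; it lifts the leaf with about 7 N when out, 10 N when flush.
- leaf (a joint): Hinge angle of the brown wooden leaf (rad): 0 = flat on the base, 1.45 = fully open, nearly upright; starts 0.8 to 1.3. The stiff hinge (0.2 N m of friction) keeps the leaf (0.2 kg) where it is put, except that the ejector lifts it to about 0.08 rad when pushed shut and let go. Pressing it shut at the pin hole takes about 7 N.
- leaf_hinge (a point): Middle of the hinge axis, on the base at x 0, y +85, z 36 mm of the jig frame. Turns with the leaf: x along the axis, -y towards the leaf's free edge, z out of its outer face; shut, its axes are the jig's. The leaf is a plate 12 mm thick, 120 mm wide along x, from 4 to 174 mm out from the axis, outer face at z +6 mm, with a 56 mm window centred 65 mm out at x -20 mm, and the pin hole.
- leaf_hole (a point): Centre of the 17 mm pin hole, at the leaf's outer face, ringed by an orange square: 145 mm out from the hinge axis, at x 0. Axes as leaf_hinge. With the leaf shut it lies 12 mm straight above base_hole.
- base_hole (a point): Mouth of the 15 mm hole in the base's top face, at x 0, y -60, z 30 mm of the jig frame; the hole is 27 mm deep, z up out of it.
- rack: White plastic block 80 x 180 x 50 mm, fixed, place and yaw vary; origin under its centre. Two holes of 14 mm, 42 mm deep, at y -40 and +40 mm hold the two pins upright, in either order.
- pin: Locking pin with orange knob, 0.09 kg, standing in the rack with its collar on the rack's top. Origin at the centre of the collar's underside, z up along the pin. Below: 12 mm steel shank, 36 mm long, its last 6 mm tapered to 6 mm. Above: collar 28 mm in diameter and 5 mm thick, then a knob 20 mm in diameter from 5 to 43 mm.
- pin_tip (a point): Lower end of the pin's shank, 36 mm below the collar's underside; with the pin home it is 24 mm inside the base.
- stop_pin: Another pin with a black knob and thinner, shorter shank (8 x 26 mm), knob, collar and origin as the orange one's, in the other rack hole. Stays.
- glue: Loose white glue bottle with blue cap, 52 mm in diameter, 150 mm high, origin under its centre. Stays.
- tape: Loose tape measure, steel and red, about 78 x 42 x 60 mm, origin under its centre. Stays.
- offcut: Loose purple wood offcut, 50 x 90 x 22 mm, origin under its centre. Stays.

How it is judged:
On the way, in this order (a step that is already met when the one before it is completed fails the run):
1. the leaf is swung down onto the base (hinge below 0.12 rad) (value of joint leaf below 0.12 rad), for 0.2 s.
2. the orange pin is through the leaf and at least 10 mm into the base hole (z of pin_tip in the frame of base_hole below -0.01 m and horizontal distance between pin_tip and base_hole below 0.004 m and horizontal distance between pin and leaf_hole below 0.006 m), for 0.1 s.
At the end, for the whole second after the job is handed in: Through the last second the leaf is shut (hinge below 0.02 rad), the orange pin stands upright (within 0.09 rad) through the leaf with its tip at least 20 mm deep in the base hole and within 4 mm of its axis, still, the fingers hold it (over 2 N) and it presses on the jig with over 2 N (value of joint leaf below 0.02 rad and z of pin_tip in the frame of base_hole below -0.02 m and horizontal distance between pin_tip and base_hole below 0.004 m and angle between the z axis of pin and the z axis of jig, either way round below 0.09 rad and contact force between the fingers and pin above 2 N and contact force between pin and jig above 2 N and linear speed of pin below 0.02 m/s); the arm keeps its last pose, push and grip.
It fails at once if the black-knobbed pin is disturbed (over 20 mm) (distance of stop_pin from where it was at the start of the episode above 0.02 m).
It fails at once if the glue bottle is shifted by over 30 mm or tipped (distance of glue from where it was at the start of the episode above 0.03 m or angle between glue's own z axis and vertical above 0.5 rad).
It fails at once if the tape measure is shifted by over 30 mm (distance of tape from where it was at the start of the episode above 0.03 m).
It fails at once if the offcut is shifted by over 30 mm (distance of offcut from where it was at the start of the episode above 0.03 m).
It also fails if it takes over 58 s, if anything falls off the work surface, if the arm or the gripper's body presses on something with over 40 N, if the wrist force passes 120 N, or if a joint passes its speed limit or range.

## Robot

A 6-joint arm with a two-finger parallel gripper is mounted at the origin on the work surface. World frame = base frame: x ahead of the robot, y to its left, z up, the work surface at z = 0. Lengths are in m, angles in rad, forces in N, time in s.
With the tool pointing down it reaches from about 0.25 to 0.8 m from the base axis. Payload 3.9 kg.
Tool frame: the origin (TCP) lies midway between the tips of the shut fingers; the grasp point (between the pads) lies 19 mm behind it; z points along the fingers, y is the line along which they close (so a half turn about z gives the same grasp; the last joint's range is limited). The gripper opens to 85 mm and grips with 20 to 120 N. Pads are 22 mm wide; open, the fingers measure 114 mm over their backs; the gripper's body (76 mm by 85 mm) begins 54 mm behind the grasp point. The pads swing forward as they close: fully open they stand 13 mm farther back than shut.
Start: joints at [-1.237, 0.26, -0.138, 1.173, 0, 1.571], TCP at [0.172, -0.496, 0.231] pointing down, gripper open.
Joint ranges: [-2.78, 2.78], [-0.83, 1.72], [-1.28, 1.37], [-1.9, 2.12], [-1.57, 1.48], [-3.14, 3.14]. Speed limits (rad/s): [2.57, 2.57, 3.14, 3.14, 3.14, 3.14].

## Interface

Orientations are given as [roll, pitch, yaw] about the fixed x, y, z axes, in that order (R = Rz(yaw) Ry(pitch) Rx(roll)).
In Python, from cell import * gives the robot as it stands.
- The arm moves only by the tool arm_command, never from a script. Its argument "deltas" is a list of rows, each a list of 3 entries, a list of its own where there are three numbers: the turn, a rotation vector about the tool's x, y, z in rad, then the shift along the tool's x, y, z in mm, then the closure, from 0 (fully open) to 1 (shut). In form: [[[rx, ry, rz], [dx, dy, dz], hand], ...]. A call has 1 to 10 rows; each row shifts and turns the commanded pose from where the row before left it, along the tool's axes as they then stand; what a row does not reach is not made up. A row lasts 1/12 s, in which the tool goes at most 41.7 mm and 7.16 degrees, less where a joint would pass 70% of its speed; a pose out of reach is approached as far as the arm can. A call with a gripper value outside its range is refused whole. The fingers move at their own pace and stop on an object; the grip force is fixed at half the most. Time passes only in rows, so rows that do not move let the fingers close. It gives the time, the measured TCP pose, the force, the opening and the grip force at its end, in the units of the state.
- get_obs(): the state, without advancing time (a new reading comes with each control period).
- snapshot(name): name is "side" or "top" or "wrist"; returns (picture, depth): 420x560x3 uint8, red, green, blue; 420x560 float32, m along the optical axis (not along the pixel's ray), 0 where there is no reading.
- camera_params(name): a dict with "mtx" (3x3 intrinsics, pixels), "R" (3x3) and "t" (3): a world point X has camera coordinates R X + t. Camera axes: x right, y down, z forward; pixel columns grow to the right and rows downward; lengths in m; the calibration is good to about 2 mm. A picture is of the moment at which its call begins: read the wrist's pose just before it. camera_params takes no time and is no camera call; for the wrist camera it gives the pose at the moment of the call.
- sign_off(): hands the job in; it is judged then, once.
The state is a dict: "clock": time; "q": joint angles; "qvel": joint speeds; "joint_efforts": joint torques, N m; "position": TCP position; "orientation": TCP orientation; "ft_force": force on the tool from outside, world axes, zero at the start; "wrist_torque": the same for the moment, N m; "opening": finger opening in m; "finger_force": force on a finger pad.
Only numpy, scipy, OpenCV 4.12 (cv2) and the standard library are available. Lean on these libraries where they do the work, as an engineer would, in place of code of your own. Each camera call takes 0.05 s, during which the arm holds its last target. There are 200 camera calls.

## Working session

There is one attempt and no reset: what is moved stays moved. The work goes in short steps, Python scripts to look and compute and a tool call to move; the robot and the scene stay as the last step left them, time stands still between calls to the robot, and variables do not carry over. Pictures are saved under pics/ and viewed, at most 10 in all, crops included, and the job is handed in when it is done.

Besides the shell and the picture viewer there is one more tool, called after "Emit:" by a JSON object that holds its "method" and its "body". arm_command: Moves the arm, as the interface text tells. Its arguments: {"type":"object","properties":{"deltas":{"type":"array","items":{"type":"array"}}},"required":["deltas"]}

```bash
mkdir -p pics; cat > h.py <<'E'
from cell import *
import numpy as np, cv2
def look(n,save=None):
    p=camera_params(n); im,d=snapshot(n)
    if save: cv2.imwrite('pics/'+save,im[:,:,::-1])
    return im,d,p
def world(p,d,u,v):
    z=d[v,u]; c=np.linalg.inv(p['mtx'])@np.stack([u*z,v*z,z]).astype(float) if np.isscalar(u) else np.linalg.inv(p['mtx'])@np.stack([u*z,v*z,z])
    return (p['R'].T@(c.T-p['t']).T).T
def plane(p,u,v,h):
    r=p['R'].T@np.linalg.inv(p['mtx'])@np.array([u,v,1.]); o=-p['R'].T@p['t']
    return o+r*(h-o[2])/r[2]
E
python3 - <<'E'
from h import *
for n in('top','side'):
    im,d,p=look(n,n+'1.png'); np.savez(n+'1.npz',im=im,d=d,**p); print(n,-p['R'].T@p['t'],p['R'].T[:,2],p['mtx'][0,0])
print(get_obs())
E
```

```text
top [ 0.55075132 -0.0284622   0.88653897] [ 0.08961433 -0.03845609 -0.99523384] 394.71011013006535
side [ 0.47002952 -0.63424846  0.64485858] [ 0.19255241  0.69635558 -0.69138446] 433.9014048733771
{'clock': 0.1, 'q': array([-1.23703476e+00,  2.60633235e-01, -1.39288453e-01,  1.17272430e+00,
        8.89782502e-06,  1.57081090e+00]), 'qvel': array([ 0.0008166 , -0.00066322,  0.00527132,  0.00026851, -0.00034762,
       -0.00160617]), 'joint_efforts': array([ 1.24699363e-03, -4.06509125e+01,  2.54527473e+01,  1.01414262e-02,
        1.06567891e-04, -1.32075539e-05]), 'position': array([ 0.17177991, -0.49541519,  0.23052204]), 'orientation': array([-3.13974299e+00, -8.87085497e-06,  3.33746980e-01]), 'ft_force': array([-0.59238876,  0.60187228,  0.42749221]), 'wrist_torque': array([ 0.00159253, -0.01388812,  0.02984774]), 'finger_force': 0.0, 'opening': 0.08517747803690577}
```

View pics/top1.png

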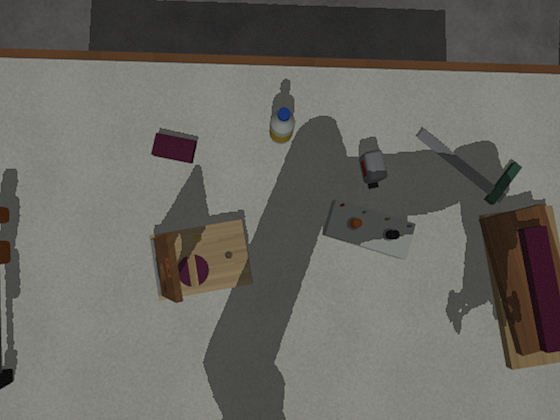

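View pics/side1.png

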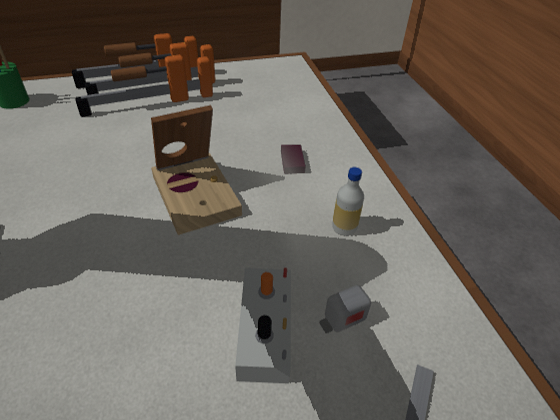

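The top view shows the jig with its base hole at (228,255) and the leaf open at about (165,265). The orange knob is at (355,223), the black one at (392,235), the glue at (283,125), the tape at (373,167) and the offcut at (175,146). In the side view the orange knob is at (267,283), the black one at (265,326), the leaf at (182,137) and the base hole at (203,203).

```bash
python3 - <<'E'
from h import *
S={}
for n in('top','side'):
    z=np.load(n+'1.npz'); p={k:z[k] for k in('mtx','R','t')}; im,d=z['im'],z['d']; S[n]=(im,d,p)
V,U=np.mgrid[0:420,0:560]
def cloud(n):
    im,d,p=S[n]; return world(p,d,U.ravel(),V.ravel()) if 0 else (p['R'].T@((np.linalg.inv(p['mtx'])@np.stack([U*d,V*d,d]).reshape(3,-1))-p['t'][:,None])).T.reshape(420,560,3)
for n,box in(('top',(335,205,375,240)),('side',(250,268,285,305))):
    im,d,p=S[n]; X=cloud(n); hsv=cv2.cvtColor(im,cv2.COLOR_RGB2HSV)
    m=(hsv[...,0]<16)&(hsv[...,1]>140)&(hsv[...,2]>50)
    b=np.zeros_like(m); b[box[1]:box[3],box[0]:box[2]]=1; m&=b
    P=X[m]; print(n,'orange',m.sum(),np.median(P,0),'zmax',np.percentile(P[:,2],[50,95]),'top',P[P[:,2]>np.percentile(P[:,2],95)-.006].mean(0), U[m].mean(),V[m].mean())
Xt=cloud('top');Xs=cloud('side')
print('hole top',plane(S['top'][2],228,255,.03),'depth',Xt[258,222],'side',plane(S['side'][2],203,203,.03),Xs[206,196])
# base top
sub=np.zeros((420,560),bool);sub[205:310,140:265]=1
m=sub&(abs(Xt[...,2]-.03)<.006)
r=cv2.minAreaRect(Xt[m][:,:2].astype(np.float32)*1000);print('base top rect',r,np.median(Xt[m][:,2]))
m=sub&(Xt[...,2]>.05);P=Xt[m];print('leaf top', len(P),P.min(0),P.max(0))
sub=np.zeros((420,560),bool);sub[100:240,140:245]=1
m=sub&(abs(Xs[...,2]-.03)<.006)&(Xs[...,1]<.5)
r=cv2.minAreaRect(Xs[m][:,:2].astype(np.float32)*1000);print('base side rect',r)
m=sub&(Xs[...,2]>.06)&(U<213)&(V<170);P=Xs[m];c=P.mean(0);print('leaf side',c,P.min(0),P.max(0));u,s,vt=np.linalg.svd(P-c,full_matrices=False);print(vt,s/np.sqrt(len(P)))
# rack
sub=np.zeros((420,560),bool);sub[190:262,315:420]=1
m=sub&(abs(Xt[...,2]-.05)<.006);print('rack',cv2.minAreaRect(Xt[m][:,:2].astype(np.float32)*1000),np.median(Xt[m][:,2]))
for nm,(u,v) in dict(glue=(283,113),tape=(373,160),off=(175,146),blk=(392,235)).items(): print(nm,Xt[v,u])
E
```

```text
top orange 92 [ 0.58025923 -0.21868887  0.09151501] zmax [0.09151501 0.09449361] top [ 0.58056419 -0.22163247  0.09239112] 355.2282608695652 222.70652173913044
side orange 247 [ 0.58070175 -0.22912146  0.08370122] zmax [0.08370122 0.09531044] top [ 0.58009884 -0.22918048  0.09926354] 266.87854251012146 282.91093117408906
hole top [0.51010488 0.04221067 0.03      ] depth [0.50361494 0.05482898 0.03025304] side [0.51277189 0.03985876 0.03      ] [0.49729221 0.02983973 0.03389122]
base top rect ((499.77593994140625, 100.02008056640625), (140.34835815429688, 200.71620178222656), 10.570608139038086) 0.029995233113311783
leaf top 1371 [ 0.42689142 -0.0284622   0.05006089] [0.55465588 0.1945512  0.88653897]
base side rect ((502.29876708984375, 99.84136962890625), (140.67703247070312, 202.58908081054688), 10.520210266113281)
leaf side [0.49426963 0.13242486 0.14636542] [ 0.42828261 -0.63424846  0.06020574] [0.55765627 0.17996545 0.64485858]
[[ 0.03893413  0.74835354 -0.66215641]
 [ 0.95911286  0.15791858  0.23487071]
 [ 0.28033313 -0.64422721 -0.71160708]] [0.08523925 0.03607799 0.02294506]
rack ((568.9922485351562, -262.0114440917969), (180.67547607421875, 80.33122253417969), 73.58290100097656) 0.050014645350927596
glue [ 0.78588499 -0.06613568  0.15184297]
tape [ 0.71692229 -0.26534509  0.0596562 ]
off [0.7466813  0.16464371 0.02298629]
blk [ 0.55681716 -0.29378815  0.09142917]
```

```bash
cat >> h.py <<'E'
JY=0.1845; JO=np.array([.501,.100,0]); RJ=cv2.Rodrigues(np.array([0,0,JY]))[0]
def tojig(X): return (np.asarray(X)-JO)@RJ
def fromjig(x): return RJ@np.asarray(x)+JO
def cloud(d,p):
    V,U=np.mgrid[0:420,0:560]
    X=(p['R'].T@((np.linalg.inv(p['mtx'])@np.stack([U*d,V*d,d]).reshape(3,-1))-p['t'][:,None])).T.reshape(420,560,3); X[d<=0]=np.nan; return X
def leafang(d,p):
    P=tojig(cloud(d,p).reshape(-1,3)); P=P[(abs(P[:,0])<.058)&(P[:,1]<.1)&(P[:,1]>-.12)&(P[:,2]>.07)&(P[:,2]<.25)]
    y,z=85e-3-P[:,1],P[:,2]-.036
    if len(P)<20: return len(P)
    c=np.array([y,z]).T; w=np.linalg.svd(c-c.mean(0),full_matrices=False)[2][0]
    return len(P),np.arctan2(w[1],w[0]),np.percentile(np.hypot(y,z),[2,98]),'line offset',c.mean(0)@np.array([-w[1],w[0]])
def deltas(target,q=None):
    "tool-frame shift (mm) to a world point"
    o=get_obs(); from_=o['position']; R=Rotm(o['orientation']); return R.T@(np.asarray(target)-from_)*1000
def Rotm(e):
    from scipy.spatial.transform import Rotation as T
    return T.from_euler('xyz',e).as_matrix()
E
python3 - <<'E'
from h import *
for n in('top','side'):
    z=np.load(n+'1.npz');p={k:z[k] for k in('mtx','R','t')}; print(n,leafang(z['d'],p))
o=get_obs();print('tcp in jig',tojig(o['position'])*1000,o['orientation'],'pin jig',tojig([.580,-.2255,.05])*1000)
E
```

```text
top (1169, np.float64(-1.9896482880764994), array([0.0377388, 0.175461 ]), 'line offset', np.float64(-0.00795082024637192))
side (2228, np.float64(-1.9436788439010149), array([0.03957424, 0.17593839]), 'line offset', np.float64(0.004713108082673126))
tcp in jig [-432.86451759 -524.91278291  230.52203697] [-3.13974299e+00 -8.87085497e-06  3.33746980e-01] pin jig [  17.94460367 -334.46859524   50.        ]
```

Emit:
{"method": "arm_command", "body": {"deltas": [[[0, 0, 0.075], [0, 0, -25], 1], [[0, 0, 0.074], [0, 0, -25], 1], [[0, 0, 0], [10, -13, 0], 1], [[0, 0, 0], [20, -26, 0], 1], [[0, 0, 0], [20, -26, 0], 1], [[0, 0, 0], [20, -26, 0], 1], [[0, 0, 0], [20, -26, 0], 1], [[0, 0, 0], [20, -26, 0], 1], [[0, 0, 0], [20, -26, 0], 1], [[0, 0, 0], [20, -26, 0], 1]]}}

```text
clock: 0.93
position: [0.2837, -0.2751, 0.281]
orientation: [-3.141, 0.0, 0.184]
ft_force: [0.4, 1.0, 1.1]
opening: -0.0002
finger_force: 0.0
```

Emit:
{"method": "arm_command", "body": {"deltas": [[[0, 0, 0], [20, -26, 0], 1], [[0, 0, 0], [20, -26, 0], 1], [[0, 0, 0], [20, -26, 0], 1], [[0, 0, 0], [20, -26, 0], 1], [[0, 0, 0], [20, -26, 0], 1], [[0, 0, 0], [20, -26, 0], 1], [[0, 0, 0], [20, -26, 0], 1], [[0, 0, 0], [20, -26, 0], 1], [[0, 0, 0], [20, -26, 0], 1], [[0, 0, 0], [20, -26, 0], 1]]}}

```text
clock: 1.77
position: [0.4325, 0.0172, 0.281]
orientation: [3.142, 0.001, 0.185]
ft_force: [0.1, -1.0, 0.1]
opening: -0.0002
finger_force: 0.0
```

```bash
python3 - <<'E'
from h import *
o=get_obs();print(o['clock'],tojig(o['position'])*1000,o['orientation'],o['ft_force'],o['opening'])
E
```

```text
1.7667 [-82.49325451 -68.8364881  281.02979682] [3.14152019e+00 5.76591609e-04 1.85115345e-01] [ 0.12952775 -0.96591704  0.08619126] -0.0001621775953793876
```

Emit:
{"method": "arm_command", "body": {"deltas": [[[0, 0, 0], [16, -21, 0], 1], [[0, 0, 0], [16, -21, 0], 1], [[0, 0, 0], [16, -21, 0], 1], [[0, 0, 0], [16, -21, 0], 1], [[0, 0, 0], [16, -21, 0], 1], [[0, 0, 0], [16, -21, 0], 1], [[0, 0, 0], [16, -21, 10], 1], [[0, 0, 0], [0, 0, 35], 1], [[0, 0, 0], [0, 0, 35], 1], [[0, 0, 0], [0, 0, 30], 1]]}}

```text
clock: 2.6
position: [0.5215, 0.1438, 0.1704]
orientation: [-3.105, 0.001, 0.248]
ft_force: [-1.1, -0.1, 0.8]
opening: 0.0006
finger_force: 0.5
```

```bash
python3 - <<'E'
from h import *
o=get_obs();print(o['clock'],tojig(o['position'])*1000,o['orientation'],o['ft_force'],o['opening'])
p=tojig(o['position'])*1000
prev=p[1:]
for a in np.linspace(1.15,0.02,22):
    c=np.array([85-140*np.cos(a)+6*np.sin(a)+15,36+140*np.sin(a)+6*np.cos(a)])
    print(round(a,2),c.round(),'dy_tool %.0f dz_tool %.0f'%(prev[0]-c[0],prev[1]-c[1])); prev=c
im,d,p=look('side','s2.png')
E
```

```text
2.6 [ 28.20253282  39.29137991 170.39516276] [-3.10462542e+00  1.12907301e-03  2.48134068e-01] [-1.06565334 -0.08694461  0.84624731] 0.0006450368944932157
1.15 [ 48. 166.] dy_tool -9 dz_tool 4
1.1 [ 41. 163.] dy_tool 7 dz_tool 3
1.04 [ 35. 160.] dy_tool 7 dz_tool 3
0.99 [ 28. 156.] dy_tool 7 dz_tool 4
0.93 [ 22. 152.] dy_tool 6 dz_tool 4
0.88 [ 16. 148.] dy_tool 6 dz_tool 4
0.83 [ 10. 143.] dy_tool 6 dz_tool 5
0.77 [  4. 138.] dy_tool 6 dz_tool 5
0.72 [ -1. 133.] dy_tool 5 dz_tool 5
0.67 [ -6. 127.] dy_tool 5 dz_tool 6
0.61 [-11. 121.] dy_tool 5 dz_tool 6
0.56 [-16. 115.] dy_tool 4 dz_tool 6
0.5 [-20. 109.] dy_tool 4 dz_tool 6
0.45 [-23. 102.] dy_tool 4 dz_tool 7
0.4 [-27.  96.] dy_tool 3 dz_tool 7
0.34 [-30.  89.] dy_tool 3 dz_tool 7
0.29 [-32.  82.] dy_tool 3 dz_tool 7
0.24 [-35.  74.] dy_tool 2 dz_tool 7
0.18 [-37.  67.] dy_tool 2 dz_tool 7
0.13 [-38.  60.] dy_tool 1 dz_tool 7
0.07 [-39.  52.] dy_tool 1 dz_tool 7
0.02 [-40.  45.] dy_tool 1 dz_tool 8
```

View pics/s2.png

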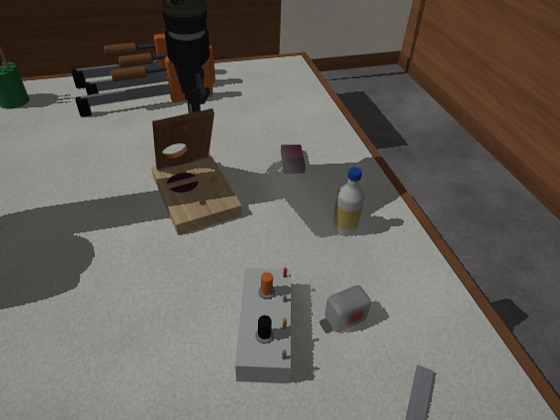

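The side view shows the closed gripper behind the leaf at about (193,110). The leaf is still up, and the tool stopped short of the commanded pose, so I'm checking the joints.

```bash
python3 - <<'E'
from h import *
o=get_obs();print(o['clock'],tojig(o['position'])*1000,o['orientation'],o['ft_force'],o['wrist_torque'],o['q'],o['qvel'])
im,d,p=look('side');print(leafang(d,p)); im,d,p=look('top');print(leafang(d,p))
E
```

```text
2.65 [ 23.71391     38.93380224 164.36201071] [-3.10472591  0.01213124  0.24812014] [-1.60101934 -0.48353742 -4.11015042] [0.0577045  0.11232856 0.02318418] [ 0.24708151  0.32516397 -0.22549815  1.03230375  0.03685412  3.14055339] [-0.00288255 -0.01090682  0.04672781  0.1692799  -0.0003239   0.00189211]
(2490, np.float64(-1.8974698711348996), array([0.0410127 , 0.22500155]), 'line offset', np.float64(0.015557556917869857))
(947, np.float64(-2.037046332645705), array([0.03898865, 0.2211107 ]), 'line offset', np.float64(-0.005427839850682445))
```

Emit:
{"method": "arm_command", "body": {"deltas": [[[0, 0, 0], [0, 0, -30], 1], [[0, 0, 0], [0, 0, -35], 1], [[0, 0, -0.1], [0, -20, -15], 1], [[0, 0, -0.12], [0, 0, 0], 1], [[0, 0, -0.12], [0, 0, 0], 1], [[0, 0, -0.12], [0, 0, 0], 1], [[0, 0, -0.12], [0, 0, 0], 1], [[0, 0, -0.12], [0, 0, 0], 1], [[0, 0, -0.12], [0, 0, 0], 1], [[0, 0, -0.12], [0, 0, 0], 1]]}}

```text
clock: 3.58
position: [0.5189, 0.1601, 0.2563]
orientation: [-3.124, -0.032, 1.193]
ft_force: [0.3, -0.2, 0.2]
opening: 0.0002
finger_force: 0.0
```

Emit:
{"method": "arm_command", "body": {"deltas": [[[0, 0, -0.12], [0, 0, 0], 1], [[0, 0, -0.12], [0, 0, 0], 1], [[0, 0, -0.12], [0, 0, 0], 1], [[0, 0, -0.12], [0, 0, 0], 1], [[0, 0, -0.08], [0, 0, 0], 1], [[0, 0, 0], [0, 0, 0], 1]]}}

```text
clock: 4.08
position: [0.5189, 0.1601, 0.2561]
orientation: [3.14, -0.037, 1.749]
ft_force: [-0.2, 0.2, 0.9]
opening: 0.0002
finger_force: 0.0
```

```bash
cat >> h.py <<'E'
def corr(yaw,jig=None,world=None):
    from scipy.spatial.transform import Rotation as T
    o=get_obs(); R=T.from_euler('xyz',o['orientation']); W=T.from_euler('xyz',[np.pi,0,yaw])
    tgt=np.array(world) if world is not None else fromjig(np.array(jig)/1000)
    print(o['clock'],'jig',(tojig(o['position'])*1000).round(1),'rpy',o['orientation'].round(3),'F',o['ft_force'].round(1),'op',o['opening'],'ff',o['finger_force'])
    print('rotvec',(R.inv()*W).as_rotvec().round(3),'shift before turn',(R.inv().apply(tgt-o['position'])*1000).round(1),'shift after turn',(W.inv().apply(tgt-o['position'])*1000).round(1))
E
python3 - <<'E'
from h import *
corr(JY+np.pi/2,[30,75,245]); print(get_obs()['q'])
im,d,p=look('top','t3.png')
E
```

```text
4.0833 jig [ 28.6  55.8 256.1] rpy [ 3.14  -0.037  1.749] F [-0.2  0.2  0.9] op 0.000189813678927376 ff 0.0
rotvec [ 0.002 -0.037 -0.007] shift before turn [18.8  1.2 11.8] shift after turn [19.2  1.4 11.1]
[ 0.27781896  0.27813187 -0.04862012  1.23885977  0.03648065  1.67092459]
```

View pics/t3.png

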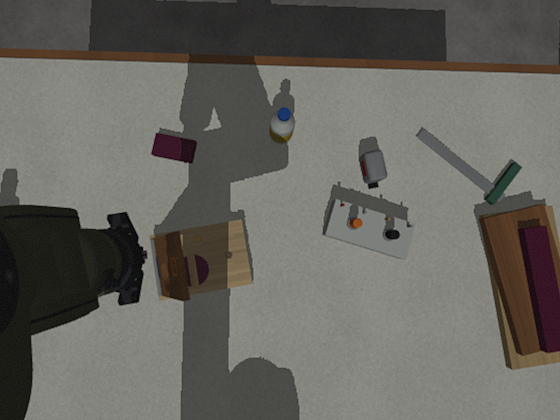

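The top view shows the gripper behind the leaf (fingers at about (140,250)), with the leaf still open at about (168,265). The rack and the loose items have not moved.

Emit:
{"method": "arm_command", "body": {"deltas": [[[0.002, -0.037, -0.007], [0, 0, 0], 1], [[0, 0, 0], [19, 1, 11], 1], [[0, 0, 0], [0, 0, 30], 1], [[0, 0, 0], [0, 0, 30], 1], [[0, 0, 0], [0, 0, 20], 1], [[0, 0, 0], [-12, 0, 0], 1], [[0, 0, 0], [-12, 0, 0], 1], [[0, 0, 0], [0, 0, 0], 1]]}}

```text
clock: 4.8
position: [0.5208, 0.153, 0.1641]
orientation: [-3.14, 0.002, 1.751]
ft_force: [-0.8, -0.1, 0.8]
opening: -0.0003
finger_force: 0.0
```

```bash
python3 - <<'E'
from h import *
corr(JY+np.pi/2,[30,44,166]); print(get_obs()['q'])
im,d,p=look('side');print(leafang(d,p))
E
```

```text
4.8 jig [ 29.2  48.5 164.1] rpy [-3.140e+00  2.000e-03  1.751e+00] F [-0.8 -0.1  0.8] op -0.0002988867239604714 ff 0.0
rotvec [-0.002  0.002 -0.004] shift before turn [-4.5  0.8 -1.9] shift after turn [-4.5  0.8 -1.9]
[ 2.86617375e-01  3.28516310e-01 -2.20389275e-01  1.02409417e+00
 -1.37218348e-03  1.67687045e+00]
(2813, np.float64(-1.7319887885600656), array([0.04136444, 0.21629258]), 'line offset', np.float64(0.03215957071068048))
```

Position is as planned, so now I'll push along the arc.

Emit:
{"method": "arm_command", "body": {"deltas": [[[0, 0, 0], [-7, 0, 0], 1], [[0, 0, 0], [-7, 0, 3], 1], [[0, 0, 0], [-7, 0, 3], 1], [[0, 0, 0], [-6, 0, 4], 1], [[0, 0, 0], [-6, 0, 4], 1], [[0, 0, 0], [-6, 0, 4], 1], [[0, 0, 0], [-6, 0, 5], 1], [[0, 0, 0], [-6, 0, 5], 1], [[0, 0, 0], [-5, 0, 5], 1], [[0, 0, 0], [-5, 0, 6], 1]]}}

```text
clock: 5.68
position: [0.5301, 0.0944, 0.1226]
orientation: [-3.136, 0.001, 1.755]
ft_force: [-0.0, 0.2, 1.0]
opening: 0.0001
finger_force: 0.3
```

```bash
python3 - <<'E'
from h import *
corr(JY+np.pi/2,[30,-16,121])
im,d,p=look('side','s4.png');print(leafang(d,p))
E
```

```text
5.6833 jig [ 27.6 -10.8 122.6] rpy [-3.136e+00  1.000e-03  1.755e+00] F [-0.   0.2  1. ] op 8.457760163559668e-05 ff 0.293950688210316
rotvec [-0.005  0.001 -0.001] shift before turn [-5.2  2.4  1.5] shift after turn [-5.2  2.4  1.6]
(1972, np.float64(-1.334737291705278), array([0.14293315, 0.23061092]), 'line offset', np.float64(0.14426302023472662))
```

View pics/s4.png

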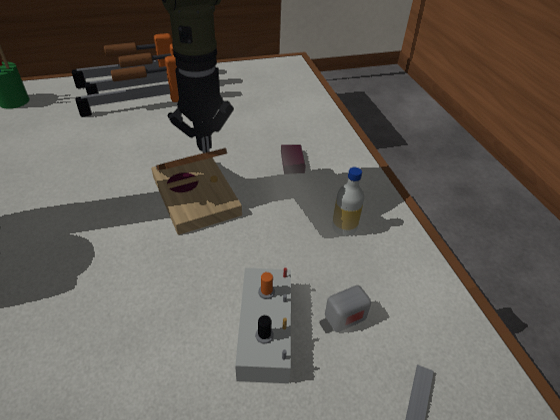

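The side view shows the leaf swung down to roughly 0.6 rad, its edge seen at (160,165) to (227,152), with the fingertip behind it at (205,145). I'll continue the arc.

Emit:
{"method": "arm_command", "body": {"deltas": [[[0, 0, 0], [-6, 0, 6], 1], [[0, 0, 0], [-5, 0, 6], 1], [[0, 0, 0], [-4, 0, 7], 1], [[0, 0, 0], [-4, 0, 7], 1], [[0, 0, 0], [-3, 0, 7], 1], [[0, 0, 0], [-3, 0, 7], 1], [[0, 0, 0], [-3, 0, 8], 1], [[0, 0, 0], [-2, 0, 8], 1], [[0, 0, 0], [-2, 0, 7], 1], [[0, 0, 0], [-2, 0, 6], 1]]}}

```text
clock: 6.57
position: [0.5358, 0.0615, 0.0532]
orientation: [-3.136, 0.0, 1.755]
ft_force: [-1.7, 3.6, 4.5]
opening: 0.0002
finger_force: 2.0
```

Emit:
{"method": "arm_command", "body": {"deltas": [[[0, 0, 0], [0, 0, 4], 1], [[0, 0, 0], [0, 0, 4], 1], [[0, 0, 0], [0, 0, 0], 1]]}}

```text
clock: 6.82
position: [0.5359, 0.061, 0.0458]
orientation: [-3.136, 0.002, 1.754]
ft_force: [-0.1, -1.7, 2.8]
opening: 0.0002
finger_force: 1.2
```

Emit:
{"method": "arm_command", "body": {"deltas": [[[0, 0, 0], [0, 0, 3], 1], [[0, 0, 0], [0, 0, 1], 1], [[0, 0, 0], [0, 0, 0], 1], [[0, 0, 0], [0, 0, 0], 1], [[0, 0, 0], [0, 0, -25], 1], [[0, 0, 0], [0, 0, -40], 1], [[0, 0, 0], [0, 0, -40], 0.3], [[0, 0, 0], [-30, 0, -40], 0.3], [[0, 0, 0], [-36, -2, 0], 0.3], [[0, 0, 0], [-36, -2, 0], 0.3]]}}

```text
clock: 7.65
position: [0.5531, -0.0342, 0.1838]
orientation: [3.139, 0.001, 1.758]
ft_force: [1.5, -0.0, -0.4]
opening: 0.0483
finger_force: 0.0
```

Emit:
{"method": "arm_command", "body": {"deltas": [[[0, 0, 0], [-36, -2, 0], 0.3], [[0, 0, 0], [-36, -1, 0], 0.3], [[0, 0, 0], [-36, -1, 0], 0.3], [[0, 0, 0], [-36, -1, 0], 0.3], [[0, 0, 0], [-36, 0, 0], 0.3], [[0, 0, 0], [0, 0, 0], 0.3], [[0, 0, 0], [0, 0, 0], 0.3]]}}

```text
clock: 8.23
position: [0.5787, -0.2137, 0.1801]
orientation: [-3.137, -0.001, 1.752]
ft_force: [0.1, 0.6, -0.8]
opening: 0.0602
finger_force: 0.0
```

```bash
python3 - <<'E'
from h import *
corr(JY+np.pi/2,world=[.58,-.2255,.2])
im,d,p=look('wrist','w5.png'); np.savez('w5.npz',im=im,d=d,**p); print(-p['R'].T@p['t'],p['R'].T[:,2])
im,d,p=look('side','s5.png')
P=tojig(cloud(d,p).reshape(-1,3)); m=(abs(P[:,0])<.055)&(P[:,2]>.036)&(P[:,2]<.08)
for r in (.02,.1,.115,.13,.15,.165): print(r,np.nanmedian(P[m&(abs(.085-P[:,1]-r)<.006)][:,2]))
E
```

```text
8.2333 jig [  18.9 -322.6  180.1] rpy [-3.137e+00 -1.000e-03  1.752e+00] F [ 0.1  0.6 -0.8] op 0.06017386436304582 ff 0.0
rotvec [-0.004 -0.001 -0.004] shift before turn [-11.8  -1.  -19.9] shift after turn [-11.8  -0.9 -19.9]
[ 0.56417376 -0.13429588  0.32172711] [ 0.05165783 -0.30859968 -0.94978824]
0.02 0.045542401204458786
0.1 0.053613890335797484
0.115 0.055000867726528305
0.13 0.05657145419287647
0.15 0.05844107755308292
0.165 0.059555505050595973
```

View pics/w5.png

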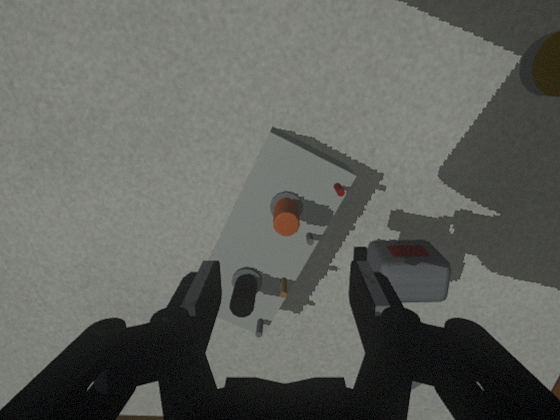

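The wrist view shows the orange knob's top disc centred near (286,223) with its collar at (286,207), and the black knob at (243,297), clear of the fingers. The leaf slope reads about 0.09 rad, so the leaf is down. Next I'll refine the knob position.

```bash
python3 - <<'E'
from h import *
z=np.load('w5.npz');p={k:z[k] for k in('mtx','R','t')};im,d=z['im'],z['d']
X=cloud(d,p);hsv=cv2.cvtColor(im,cv2.COLOR_RGB2HSV)
V,U=np.mgrid[0:420,0:560]
m=(hsv[...,0]<16)&(hsv[...,1]>140)&(abs(U-286)<25)&(abs(V-215)<30)
P=X[m];print(m.sum(),np.percentile(P[:,2],[5,50,90]))
t=m&(X[...,2]>np.percentile(P[:,2],90)-.003)
c,r=cv2.minEnclosingCircle(np.argwhere(t)[:,::-1].astype(np.float32));h=np.median(X[t][:,2])
print('disc',c,r,h,X[t].mean(0),plane(p,*c,.093))
k=cv2.minAreaRect(np.argwhere(m)[:,::-1].astype(np.float32));print(k)
# second view: side knob pixel top
z=np.load('side1.npz');q={k:z[k] for k in('mtx','R','t')}
hs=cv2.cvtColor(z['im'],cv2.COLOR_RGB2HSV);ms=(hs[...,0]<16)&(hs[...,1]>140)&(abs(U-267)<20)&(abs(V-285)<20)
us,vs=U[ms].mean(),V[ms].mean();print('side mid',plane(q,us,vs,.078))
um,vm=U[m].mean(),V[m].mean()
A=q['mtx']@np.c_[q['R'],q['t']];B=p['mtx']@np.c_[p['R'],p['t']]
x=cv2.triangulatePoints(A,B,np.array([us,vs]),np.array([um,vm]));print('tri',(x[:3]/x[3]).ravel())
from h import corr; corr(JY+np.pi/2,world=[.58,-.2255,.2])
E
```

```text
556 [nan nan nan]
disc (0.0, 0.0) 0.0 nan [nan nan nan] [ 0.38562995 -0.11173564  0.093     ]
((283.3088073730469, 218.51470947265625), (34.814212799072266, 24.695796966552734), 59.03623962402344)
side mid [ 0.58354298 -0.22418955  0.078     ]
tri [ 0.58184471 -0.22508596  0.07933848]
8.3333 jig [  18.8 -320.3  180.3] rpy [-3.136e+00 -1.000e-03  1.755e+00] F [-1.   0.5 -0.3] op 0.05956182766480129 ff 0.0
rotvec [-0.005 -0.001 -0.   ] shift before turn [-14.2  -0.9 -19.7] shift after turn [-14.2  -0.8 -19.7]
  return _methods._mean(a, axis=axis, dtype=dtype,
  ret = ret.dtype.type(ret / rcount)
<stdin>:9: RuntimeWarning: Mean of empty slice.
  ret = um.true_divide(
```

Emit:
{"method": "arm_command", "body": {"deltas": [[[-0.005, 0, 0], [-12, 0, 0], 0.3], [[0, 0, 0], [0, 0, 30], 0.3], [[0, 0, 0], [0, 0, 30], 0.3], [[0, 0, 0], [0, 0, 25], 0.3], [[0, 0, 0], [0, 0, 20], 0.3], [[0, 0, 0], [0, 0, 11], 0.3], [[0, 0, 0], [0, 0, 0], 0.3], [[0, 0, 0], [0, 0, 0], 0.3]]}}

```text
clock: 9.0
position: [0.5807, -0.2236, 0.0649]
orientation: [-3.142, 0.0, 1.756]
ft_force: [0.3, -0.2, 0.1]
opening: 0.0598
finger_force: 0.0
```

```bash
python3 - <<'E'
from h import *
corr(JY+np.pi/2,world=[.581,-.2245,.062])
im,d,p=look('wrist','w6.png')
E
```

```text
9.0 jig [  19.  -332.7   64.9] rpy [-3.142  0.     1.756] F [ 0.3 -0.2  0.1] op 0.05978735139251255 ff 0.0
rotvec [-0.  0.  0.] shift before turn [-0.9  0.1  2.9] shift after turn [-0.9  0.1  2.9]
```

View pics/w6.png

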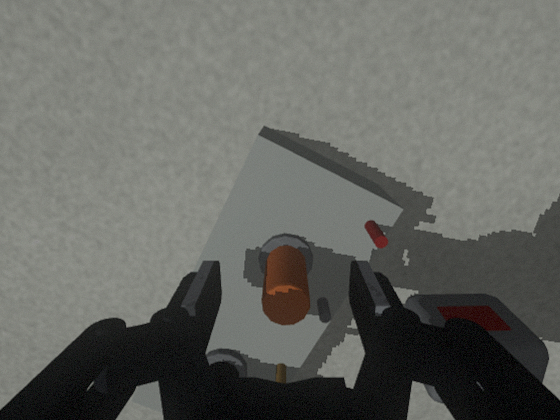

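The wrist view shows the orange knob (286,285) centred between the open pads at (215,290) and (357,290). I'll grip and lift.

Emit:
{"method": "arm_command", "body": {"deltas": [[[0, 0, 0], [-1, 0, 3], 0.3], [[0, 0, 0], [0, 0, 0], 1], [[0, 0, 0], [0, 0, 0], 1], [[0, 0, 0], [0, 0, 0], 1], [[0, 0, 0], [0, 0, 0], 1], [[0, 0, 0], [0, 0, 0], 1], [[0, 0, 0], [0, 0, 0], 1]]}}

```text
clock: 9.63
position: [0.5815, -0.2253, 0.0626]
orientation: [3.14, 0.001, 1.755]
ft_force: [0.0, -0.1, 4.6]
opening: 0.0185
finger_force: 58.5
```

Emit:
{"method": "arm_command", "body": {"deltas": [[[0, 0, 0], [0, 0, -10], 1], [[0, 0, 0], [0, 0, -20], 1], [[0, 0, 0], [0, 0, -30], 1], [[0, 0, 0], [0, 0, -30], 1], [[0, 0, 0], [0, 0, 0], 1], [[0, 0, 0], [0, 0, 0], 1]]}}

```text
clock: 10.13
position: [0.5822, -0.2256, 0.1542]
orientation: [3.138, 0.003, 1.755]
ft_force: [-0.8, 0.1, -1.0]
opening: 0.0181
finger_force: 59.4
```

```bash
python3 - <<'E'
from h import *
corr(JY+np.pi/2,[0,-60,150])
im,d,p=look('side','s7.png'); np.savez('s7.npz',im=im,d=d,**p); cv2.imwrite('pics/s7c.png',cv2.resize(im[180:360,180:340,::-1],None,fx=3,fy=3))
corr(JY+np.pi/2,[0,-60,150])
E
```

```text
10.1333 jig [  20.1 -335.   154.2] rpy [3.138e+00 3.000e-03 1.755e+00] F [-0.8  0.1 -1. ] op 0.018051123799042067 ff 59.377039074897766
rotvec [ 0.004  0.003 -0.001] shift before turn [275.  -20.3   3.3] shift after turn [275.  -20.1   4.2]
10.1833 jig [  18.9 -334.2  152.3] rpy [3.141e+00 1.000e-03 1.755e+00] F [-0.7  0.1 -0.4] op 0.018184595754483335 ff 59.37778830528259
rotvec [ 0.001  0.001 -0.001] shift before turn [274.2 -19.1   2. ] shift after turn [274.2 -18.9   2.3]
```

View pics/s7c.png

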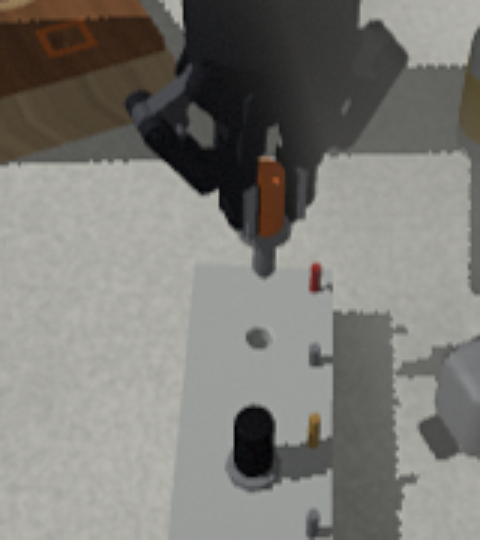

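The crop shows the pin held upright with its shank clear of the rack. The empty rack hole is at about (266,293) and the leaf's orange square at about (202,193) in full-image pixels. I'll measure both from this view, plus the pin's shank position relative to the TCP.

```bash
python3 - <<'E'
from h import *
z=np.load('s7.npz');p={k:z[k] for k in('mtx','R','t')};im=z['im'];d=z['d'];hsv=cv2.cvtColor(im,cv2.COLOR_RGB2HSV);g=cv2.cvtColor(im,cv2.COLOR_RGB2GRAY)
V,U=np.mgrid[0:420,0:560]
X=cloud(d,p)
b=(U>190)&(U<216)&(V>183)&(V<202)
m=b&(hsv[...,1]>190)&(hsv[...,0]<14)&(im[...,0]>90)
pts=np.argwhere(m)[:,::-1].astype(np.float32);c=cv2.minAreaRect(pts);print('square',m.sum(),c)
h=np.nanmedian(X[190:197,199:206,2]);print('leaf z',np.nanmedian(X[m][:,2]),h)
for hh in(.052,.055,.058):print(tojig(plane(p,*c[0],hh))*1000)
b=(abs(U-266)<9)&(abs(V-292)<7)
w=np.where(b,np.clip(150.-g,0,None),0); w=np.where(b,np.clip(np.median(g[b])-12.-g,0,None),0)
cu,cv=(w*U).sum()/w.sum(),(w*V).sum()/w.sum();P=plane(p,cu,cv,.05);print('rack hole',cu,cv,P,'in jig',tojig(P)*1000)
E
```

```text
square 2 ((198.0, 197.0), (4.0, 0.0), 180.0)
leaf z 0.05994181289329046 0.05398063194341814
[ -8.88075881 -63.50539471  52.        ]
[ -9.67149888 -66.80769885  55.        ]
[-10.46223895 -70.11000299  58.        ]
rack hole 265.1755233494364 292.4782608695652 [ 0.58038312 -0.22274421  0.05      ] in jig [  18.82678781 -331.82986294   50.        ]
```

Emit:
{"method": "arm_command", "body": {"deltas": [[[0, 0, 0], [20, -2, 0], 1], [[0, 0, 0], [34, -2, 0], 1], [[0, 0, 0], [34, -3, 0], 1], [[0, 0, 0], [34, -3, 0], 1], [[0, 0, 0], [34, -2, 0], 1], [[0, 0, 0], [34, -2, 0], 1], [[0, 0, 0], [34, -2, 0], 1], [[0, 0, 0], [30, -2, 10], 1], [[0, 0, 0], [19, -1, 20], 1], [[0, 0, 0], [0, 0, 0], 1]]}}

```text
clock: 11.02
position: [0.507, 0.0429, 0.1172]
orientation: [-3.133, -0.002, 1.759]
ft_force: [-1.2, 0.1, -1.4]
opening: 0.0184
finger_force: 59.4
```

Emit:
{"method": "arm_command", "body": {"deltas": [[[0, 0, 0], [0, 0, 0], 1], [[0, 0, 0], [0, 0, 0], 1]]}}

```text
clock: 11.18
position: [0.5117, 0.0394, 0.1209]
orientation: [-3.14, 0.001, 1.755]
ft_force: [-0.3, 0.4, 0.2]
opening: 0.0185
finger_force: 59.3
```

```bash
python3 - <<'E'
from h import *
z=np.load('s7.npz');p={k:z[k] for k in('mtx','R','t')}
for hh in(.052,.055,.058):print(tojig(plane(p,202.3,192.7,hh))*1000)
corr(JY+np.pi/2,[0,-60,120])
im,d,p=look('side');corr(JY+np.pi/2,[0,-60,120]); np.savez('s8.npz',im=im,d=d,**p)
im2,d2,p2=look('top'); np.savez('t8.npz',im=im2,d=d2,**p2)
im3,d3,p3=look('wrist'); np.savez('w8.npz',im=im3,d=d3,**p3)
a=cv2.resize(im[130:240,150:260],(400,400),interpolation=2); b=cv2.resize(im3[100:420,120:440],(400,400))
cv2.imwrite('pics/s8.png',np.hstack([a,b])[:,:,::-1])
E
```

```text
[  3.33944999 -54.41634124  52.        ]
[  2.48687287 -57.76463807  55.        ]
[  1.63429575 -61.11293489  58.        ]
11.1833 jig [ -0.6 -61.5 120.9] rpy [-3.140e+00  1.000e-03  1.755e+00] F [-0.3  0.4  0.2] op 0.018498394113308697 ff 59.34903860092163
rotvec [-0.002  0.001 -0.001] shift before turn [1.5 0.6 0.9] shift after turn [1.5 0.6 0.9]
11.2333 jig [ 1.000e-01 -6.200e+01  1.215e+02] rpy [-3.141e+00  1.000e-03  1.754e+00] F [-0.5 -1.1 -0.9] op 0.01811091274724868 ff 59.34917092323303
rotvec [-0.     0.001 -0.002] shift before turn [ 2.  -0.1  1.5] shift after turn [ 2.  -0.1  1.5]
```

View pics/s8.png

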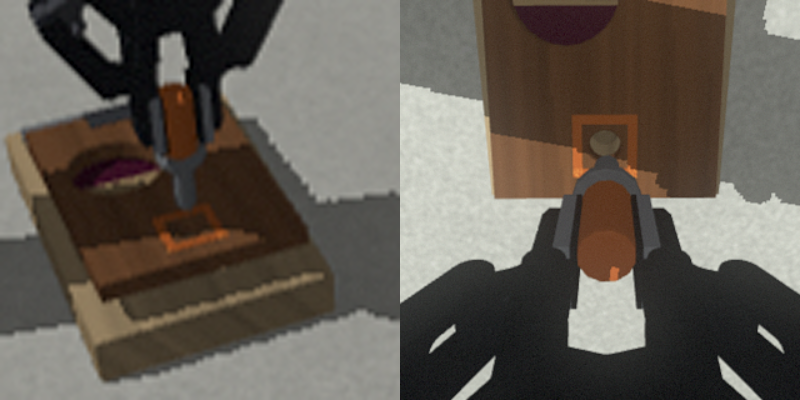

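Left (side view): the shank tip is at about (188,205) and the orange square's centre at (190,230) in the crop. Right (wrist view): the square's centre is at (605,146) with the pin tip just below it, laterally aligned. I'll turn these into offsets.

```bash
python3 - <<'E'
from h import *
z=np.load('s8.npz');p={k:z[k] for k in('mtx','R','t')}
z2=np.load('w8.npz');q={k:z2[k] for k in('mtx','R','t')}
f=110/400; S=lambda u,v:(150+u*f-.4,130+v*f-.4); W=lambda u,v:(120+(u-400)*.8,100+v*.8)
for hh in(.054,.056): print('sq side',tojig(plane(p,*S(190,230),hh))*1000,'wrist',tojig(plane(q,*W(605,146),hh))*1000)
print('tip side',tojig(plane(p,*S(188,205),.0735))*1000)
print('tip wrist(top of shank visible)',tojig(plane(q,*W(604,160),.0735))*1000)
A=p['mtx']@np.c_[p['R'],p['t']];B=q['mtx']@np.c_[q['R'],q['t']]
x=cv2.triangulatePoints(A,B,np.array(S(190,230)),np.array(W(605,146)));print('tri sq',tojig((x[:3]/x[3]).ravel())*1000)
corr(JY+np.pi/2,[0,-60,120])
E
```

```text
sq side [  1.78085743 -56.72168148  54.        ] wrist [ -0.85677115 -58.09717321  54.        ]
sq side [  1.21582444 -58.95363178  56.        ] wrist [ -0.85001456 -57.36312698  56.        ]
tip side [  1.96090773 -58.08687494  73.5       ]
tip wrist(top of shank visible) [ -1.30116168 -58.19602986  73.5       ]
tri sq [  0.58255347 -57.97028524  55.19578617]
11.3333 jig [  0.6 -62.3 122. ] rpy [3.140e+00 1.000e-03 1.753e+00] F [-0.2  0.3 -0.4] op 0.01852015323815668 ff 59.34904396533966
rotvec [ 0.001  0.001 -0.002] shift before turn [ 2.3 -0.6  2. ] shift after turn [ 2.3 -0.6  2. ]
```

The tip and the hole agree within about 1 mm in both views, so I'll descend and watch the force.

Emit:
{"method": "arm_command", "body": {"deltas": [[[0, 0, 0], [0, 0, 8], 1], [[0, 0, 0], [0, 0, 8], 1], [[0, 0, 0], [0, 0, 8], 1], [[0, 0, 0], [0, 0, 7], 1], [[0, 0, 0], [0, 0, 0], 1]]}}

```text
clock: 11.75
position: [0.5107, 0.0396, 0.0885]
orientation: [-3.138, 0.0, 1.754]
ft_force: [-1.1, -0.3, -0.5]
opening: 0.0182
finger_force: 59.4
```

Emit:
{"method": "arm_command", "body": {"deltas": [[[0, 0, 0], [0, 0, 5], 1], [[0, 0, 0], [0, 0, 5], 1], [[0, 0, 0], [0, 0, 4], 1], [[0, 0, 0], [0, 0, 0], 1]]}}

```text
clock: 12.08
position: [0.5117, 0.0399, 0.0757]
orientation: [-3.141, 0.0, 1.755]
ft_force: [-0.1, -0.6, -0.7]
opening: 0.0186
finger_force: 59.4
```

Emit:
{"method": "arm_command", "body": {"deltas": [[[0, 0, 0], [0, 0, 5], 1], [[0, 0, 0], [0, 0, 5], 1], [[0, 0, 0], [0, 0, 4], 1], [[0, 0, 0], [0, 0, 0], 1]]}}

```text
clock: 12.42
position: [0.5127, 0.0396, 0.0623]
orientation: [3.141, 0.001, 1.754]
ft_force: [0.9, -0.8, 0.8]
opening: 0.0184
finger_force: 59.7
```

Emit:
{"method": "arm_command", "body": {"deltas": [[[0, 0, 0], [0, 0, 4], 1], [[0, 0, 0], [0, 0, 3], 1], [[0, 0, 0], [0, 0, 2], 1], [[0, 0, 0], [0, 0, 0], 1], [[0, 0, 0], [0, 0, 0], 1]]}}

```text
clock: 12.83
position: [0.5129, 0.0392, 0.0545]
orientation: [3.14, 0.002, 1.754]
ft_force: [-1.9, -3.2, 9.1]
opening: 0.0183
finger_force: 60.8
```

Emit:
{"method": "arm_command", "body": {"deltas": [[[0, 0, 0], [0, 0, 1.5], 1], [[0, 0, 0], [0, 0, 1], 1], [[0, 0, 0], [0, 0, 0], 1], [[0, 0, 0], [0, 0, 0], 1]]}}

```text
clock: 13.17
position: [0.513, 0.0392, 0.0542]
orientation: [3.139, 0.002, 1.754]
ft_force: [-5.8, -4.2, 27.1]
opening: 0.0186
finger_force: 62.6
```

Emit:
{"method": "arm_command", "body": {"deltas": [[[0, 0, 0], [0, 0, 1], 1], [[0, 0, 0], [0, 0, 0], 1], [[0, 0, 0], [0, 0, 0], 1]]}}

```text
clock: 13.42
position: [0.5131, 0.0392, 0.0541]
orientation: [3.138, 0.002, 1.754]
ft_force: [-8.7, -3.8, 32.9]
opening: 0.0183
finger_force: 63.3
```

```bash
python3 - <<'E'
from h import *
corr(JY+np.pi/2,[0,-60,54])
im,d,p=look('side')
P=tojig(cloud(d,p).reshape(-1,3)); m=(abs(P[:,0])<.055)&(P[:,2]>.034)&(P[:,2]<.06)
for r in (.02,.1,.115,.13,.15,.165): print(r,np.nanmedian(P[m&(abs(.085-P[:,1]-r)<.006)][:,2]))
cv2.imwrite('pics/s9.png',cv2.resize(im[130:240,150:260],(400,400),interpolation=2)[:,:,::-1])
E
```

```text
13.4167 jig [  0.7 -62.   54.1] rpy [3.138e+00 2.000e-03 1.754e+00] F [-8.7 -3.8 32.9] op 0.01830285373413272 ff 63.32934379577637
rotvec [ 0.003  0.002 -0.001] shift before turn [ 2.  -0.7  0.1] shift after turn [ 2.  -0.7  0.1]
0.02 0.04346616380469687
0.1 0.04304747575480876
0.115 0.0430360119346141
0.13 0.04320404493141306
0.15 0.043682662174190916
0.165 0.04305727133304049
```

View pics/s9.png

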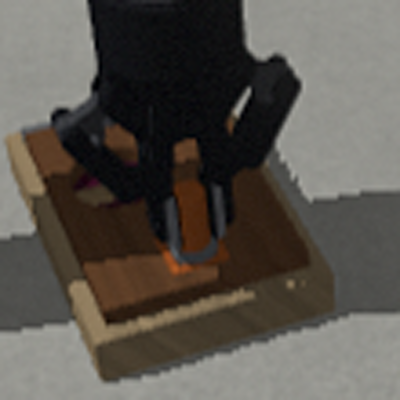

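The crop shows the leaf flat on the base and the pin's collar seated on the orange square at about (195,255), still gripped. The leaf depth is level at 43 mm, so I'm handing in.

```bash
python3 -c "
from cell import *
print(sign_off())"
```

```text
the job is handed in; nothing more can be done
None
```

The job is handed in at about 13.5 s with the leaf level on the base, the orange pin about 24 mm deep in the base hole and still gripped, and about 33 N pressing down; sign-off gave no verdict.

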